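# Slide the skate-blade sled into the clamping bay and latch the clamp

### The job

Slide the aluminium sled with the skate blade along the black slide plate, without lifting it, from the white parking bay into the yellow clamping bay, until its square base lies wholly inside the yellow outline. Then press the red pad of the sprung clamp lever down until the brass latch catches and holds it by itself, and let go. Leave the sled inside the outline and the oil bottle and the hone where they are.

Things in the scene. Friction and masses are not known exactly. Their poses are not given: they have to be found in the camera images.
- deck: Fixed black slide plate, 340 (x) x 580 (y) x 30 mm high, lying on the table; origin at the centre of its underside. It is placed and turned differently each time.
- clamp: Fixed hold-down clamp, on the left or right side of the plate. Origin: centre of the yellow painted outline, on the plate's top; x points away from the robot to the clamp's grey tower, z up. Inside, the outline is 174 (x) x 184 mm (y): 12 mm wider all round than the sled's base. The lever's hinge is at x = +170, z = +70 mm (tower top z = 85); the lever reaches from there to -x over the bay.
- latch (a point): Top of the latch post (28 x 26 mm), at x = +112, y = +48, z = +90 mm of the clamp. Its beveled brass spring bolt points to the lever and catches a pin on the lever's side.
- lever (a joint): Clamp lever angle: 0 fully up (held by its spring; the arm rises 0.3 rad above level towards the robot), grows as the lever is pressed down. The latch bolt snaps over the lever's side pin at 0.50 and then holds it at 0.49; end stop at 0.58 (9 mm lower at the pad). Pressing takes about 4 N at first and up to 10 N. Released earlier, it springs up.
- lever_pad (a point): Middle of the upper face of the red thumb pad (34 x 34 mm) at the lever's end, 115 mm from the hinge line. Clamp frame, x and z: lever up (+62, +112) mm, latched (+56, +55) mm, at the end stop (+57, +46) mm. Press here from above; a 9 mm radius rubber foot below it stays clear of the sled.
- park: Fixed parking place. Origin: centre of the white painted outline (same size as the yellow) on the plate's top; x points away from the robot. A grey stand 50 x 70 mm, 84 mm high with a black knob, at x = +165 mm. It lies on the side of the plate where the clamp is not, about 280 mm from it.
- sled: Loose sled, about 0.7 kg: an aluminium base 150 (x) x 160 (y) x 14 mm; origin at the centre of its underside, z up. Along its robot-side edge a steel skate blade, 228 mm long in y and 28 mm wide, is clamped at x = -55 mm, underside at z = 24 mm; it overhangs the base by 34 mm at either side; its brass clamps are up to 42 mm high.
- sled_grip (a point): Grip point in the sled's black upright handle, at x = -15, y = 0, z = 45 mm of the sled. The handle is a block 36 mm long (x), 20 mm thick (y; close the fingers along y), standing from the base top at z = 14 to z = 60 mm.
- oil: White oil bottle, 36 mm diameter, 100 mm high, loose on the plate between the bays, towards the back; origin under its centre. Leave alone.
- hone: Orange hone, 60 x 24 x 16 mm, loose on the plate beside the bottle; origin under its centre. Leave alone.

How it is judged:
By the outcome, as a careful person would: the job done as asked, in the order asked, and still so for the second after the job is handed in, with the robot touching nothing.
It also fails if it takes over 45 s, if anything falls off the work surface, if the arm or the gripper's body presses on something with over 40 N, if the wrist force passes 120 N, or if a joint passes its speed limit or range.

### The arm

A 7-joint arm with a two-finger parallel gripper is mounted at the origin on the work surface. World frame = base frame: x ahead of the robot, y to its left, z up, the work surface at z = 0. Lengths are in m, angles in rad, forces in N, time in s.
With the tool pointing down it reaches from about 0.4 to 0.9 m from the base axis. Payload 5.6 kg.
Tool frame: the origin (TCP) lies on the centre line of the jaws, within the pads' length; the fingertips stand 8 mm ahead of it and the grasp point (between the pads) lies 11 mm behind it; z points along the fingers, y is the line along which they close (so a half turn about z gives the same grasp; the last joint's range is limited). The gripper opens to 92 mm and grips with 3 to 60 N. Pads are 20 mm wide; open, the fingers measure 128 mm over their backs; the gripper's body (75 mm by 189 mm) begins 69 mm behind the grasp point.
Start: joints at [1.246, 0.468, -0.012, 1.603, 0.006, 1.071, -0.056], TCP at [0.181, -0.624, 0.223] pointing down, gripper open.
Joint ranges: [-2.53, 2.53], [-0.31, 2.02], [-1.57, 1.55], [0.28, 2.44], [-1.29, 4.43], [0.15, 1.84], [-2.92, 2.92]. Speed limits (rad/s): [2.57, 2.57, 3.14, 3.14, 3.14, 3.14, 3.14].

### API

Orientations are given as a 3x3 rotation matrix whose columns are the frame's x, y, z axes.
In Python, from workcell import arm gives the robot as it stands.
- The arm moves only by the tool carry_out, never from a script. Its arguments are lists of equal length, an entry for each row: "claw": the opening, from 0 (shut) to 1 (fully open); "translation": the shift along the tool's x, y, z in mm, a list of three; "yaw": the turn about the tool's z in rad. In form: {"claw": [claw, ...], "translation": [[dx, dy, dz], ...], "yaw": [yaw, ...]}. A call has 1 to 5 rows; each row is the pose to reach, as a shift and turn from the pose commanded when the call began, along the tool's axes at that moment; what a row does not reach only later rows make up. A row lasts 1/12 s, in which the tool goes at most 41.7 mm and 7.16 degrees, less where a joint would pass 70% of its speed; a pose out of reach is approached as far as the arm can. A call with a gripper value outside its range is refused whole. The fingers move at their own pace and stop on an object; "grip_force" is the grip in N (left out, the last holds). Time passes only in rows, so rows that repeat a pose let the fingers close. It gives the time, the measured TCP pose, the force, the opening and the grip force at its end, in the units of the state.
- arm.get_obs(): the state, without advancing time (a new reading comes with each control period).
- arm.camera(name): name is "scene" or "top"; returns a dict with "img" (420x560x3 uint8, red, green, blue), "mtx" (3x3 intrinsics, pixels), "R" (3x3) and "t" (3): a world point X has camera coordinates R X + t. Camera axes: x right, y down, z forward; pixel columns grow to the right and rows downward; lengths in m; the calibration is good to about 2 mm. A picture is of the moment at which its call begins. There is no depth.
- arm.close_job(): hands the job in; it is judged then, once.
The state is a dict: "time": time; "qpos": joint angles; "dq": joint speeds; "joint_efforts": joint torques, N m; "tcp_pos": TCP position; "eef_rot": TCP orientation; "force": force on the tool from outside, world axes, zero at the start; "ft_torque": the same for the moment, N m; "width": finger opening in m; "grip_force": force on a finger pad.
Only numpy, scipy, OpenCV 4.12 (cv2) and the standard library are available. Lean on these libraries where they do the work, as an engineer would, in place of code of your own. Each camera call takes 0.05 s, during which the arm holds its last target. There are 200 camera calls.

## Working session

There is one attempt and no reset: what is moved stays moved. The work goes in short steps, Python scripts to look and compute and a tool call to move; the robot and the scene stay as the last step left them, time stands still between calls to the robot, and variables do not carry over. Pictures are saved under pics/ and viewed, at most 10 in all, crops included, and the job is handed in when it is done.

Besides the shell and the picture viewer there is one more tool, called in YAML: its name, and indented under it one key for each argument. carry_out: Moves the arm, as the interface text tells. Its arguments: {"type":"object","properties":{"claw":{"type":"array","items":{"type":"number"}},"translation":{"type":"array","items":{"type":"array","items":{"type":"number"}}},"yaw":{"type":"array","items":{"type":"number"}},"grip_force":{"type":"number"}},"required":["claw","translation","yaw"]}

```bash
mkdir -p pics; cat > h.py <<'E'
import numpy as np, cv2
from workcell import arm
def shot(n,name):
    c=arm.camera(n); cv2.imwrite(f'pics/{name}.png',c['img'][:,:,::-1]); np.savez(f'pics/{name}.npz',mtx=c['mtx'],R=c['R'],t=c['t'],img=c['img']); return c
def px2w(c,u,v,z):
    d=c['R'].T@np.linalg.inv(c['mtx'])@np.array([u,v,1.]); o=-c['R'].T@c['t']
    return o+d*(z-o[2])/d[2]
def w2px(c,X):
    p=c['mtx']@(c['R']@np.array(X)+c['t']); return p[:2]/p[2]
E
python3 - <<'E'
from h import *
for n in('scene','top'):
    c=shot(n,n+'0'); print(n,-c['R'].T@c['t'],c['R'].round(2).tolist(),c['mtx'][0,0])
a=cv2.imread('pics/top0.png');cv2.imwrite('pics/top0b.png',cv2.resize(a,(800,600)))
o=arm.get_obs();print(o['time'],o['tcp_pos'],o['eef_rot'].round(3).tolist() if hasattr(o['eef_rot'],'round') else o['eef_rot'],o['width'])
E
```

```text
scene [ 0.97300634 -0.44391679  0.77709348] [[0.8, 0.6, 0.01], [0.46, -0.6, -0.65], [-0.38, 0.53, -0.76]] 507.85370609463456
top [0.517411   0.03892609 0.81862217] [[0.02, -1.0, 0.0], [-0.98, -0.02, -0.2], [0.2, 0.0, -0.98]] 509.6323145581057
0.1 [ 0.18053324 -0.62387776  0.22172765] [[0.961, 0.278, -0.001], [0.278, -0.961, 0.002], [-0.0, -0.002, -1.0]] 0.09180542351492854
```

View pics/top0b.png

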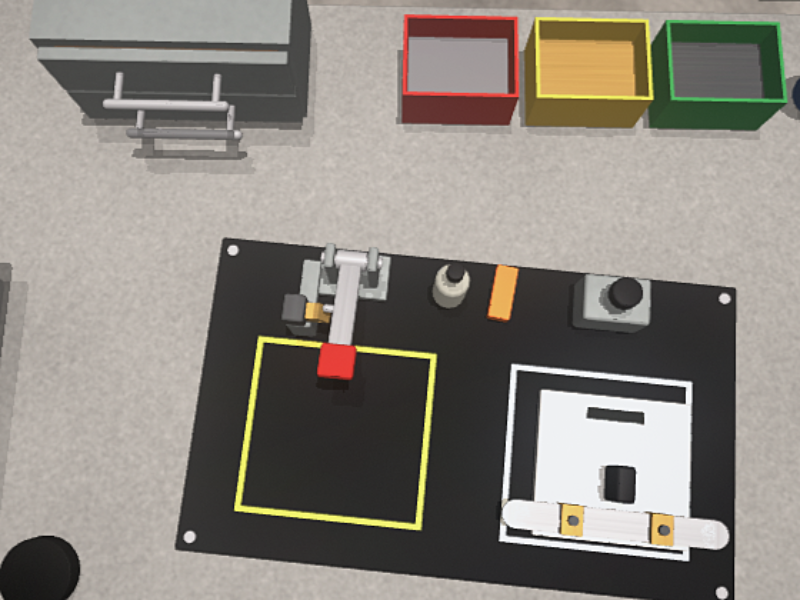

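View pics/scene0.png

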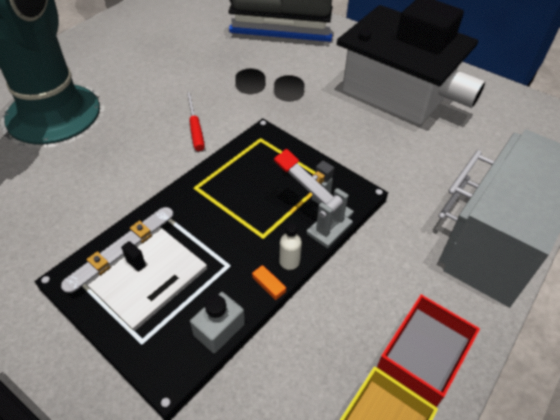

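The top view shows the clamp and yellow bay on the left, with corners near (262,338), (436,355), (420,527), (237,510). The sled is in the white bay on the right, with its handle near (620,483) and its blade towards the robot. The scene view agrees. I'll enlarge crops to get exact pixels.

```bash
python3 - <<'E'
from h import *
a=cv2.imread('pics/top0.png')
cv2.imwrite('pics/c1.png',cv2.resize(a[250:400,340:520],None,fx=4,fy=4,interpolation=cv2.INTER_CUBIC))
c=dict(np.load('pics/top0.npz'))
hsv=cv2.cvtColor(a,cv2.COLOR_BGR2HSV)
m=cv2.inRange(hsv,(22,120,120),(38,255,255)); m[:225]=0; m[:,:160]=0
cs,_=cv2.findContours(m,cv2.RETR_CCOMP,cv2.CHAIN_APPROX_NONE)
k=max(cs,key=lambda k:cv2.boundingRect(k)[2]*cv2.boundingRect(k)[3])
P=np.array([px2w(c,*p[0],.03)[:2] for p in k]).astype(np.float32)
r=cv2.minAreaRect(P);print(r,cv2.boxPoints(r))
E
```

```text
((0.5449230074882507, 0.09709140658378601), (0.19711773097515106, 0.18672628700733185), 85.3665771484375) [[ 0.44390336  0.00639655]
 [ 0.6300194  -0.00868727]
 [ 0.6459427   0.18778627]
 [ 0.4598266   0.20287009]]
```

View pics/c1.png

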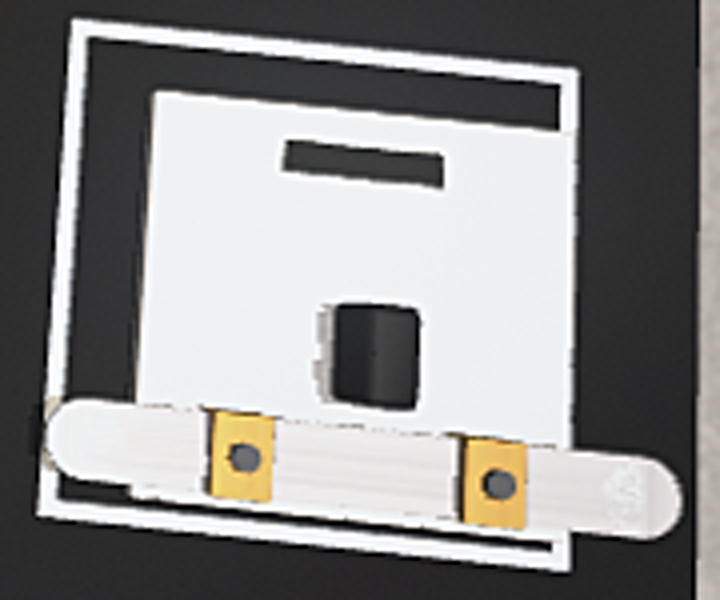

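The crop shows the sled's base with its back-left corner at (155,92), its front-left corner near (133,494) and its back edge reaching (575,132). The handle top lies between x=375 and x=420 and y=305 and y=410, and the blade tips are at (47,440) and (683,498).

```bash
python3 - <<'E'
from h import *
from scipy.optimize import least_squares
c=dict(np.load('pics/top0.npz'))
obj=np.array([[75,80,14],[-75,80,14],[75,-80,14],[3,-10,60],[-33,-10,60],[-55,114,30],[-55,-114,30]])/1000
px=np.array([[155,92],[133,494],[575,132],[420,308],[415,410],[47,440],[683,498]])/4+[340,250]
def proj(p):
    R=cv2.Rodrigues(np.array([0,0,p[2]]))[0]
    return np.array([w2px(c,R@o+[p[0],p[1],.03]) for o in obj])
s=least_squares(lambda p:(proj(p)-px).ravel(),[.5,-.2,0],loss='soft_l1')
print(s.x,(proj(s.x)-px).round(1).tolist())
p=s.x; R=cv2.Rodrigues(np.array([0,0,p[2]]))[0]; g=R@[-.015,0,.045]+[p[0],p[1],.03];print('grip',g)
C=np.array([.5449,.0971]);yaw=-.081
Rc=cv2.Rodrigues(np.array([0,0,yaw]))[0]
print('sled goal grip',Rc@[-.015,0,0]+[*C,0])
for q in([.062,0,.112],[.056,0,.055]):
    w=Rc@q+[*C,.03];print('pad',w,w2px(c,w)/.7)
o=arm.get_obs();E=np.array(o['eef_rot']);x=E[:,0];print('toolyaw',np.arctan2(x[1],x[0]))
E
```

```text
[ 0.51097826 -0.19209311 -0.0749542 ] [[-0.9, -0.7], [-0.9, 1.4], [-0.2, -0.6], [1.0, -0.2], [1.5, 0.8], [-0.2, -0.7], [0.0, 0.4]]
grip [ 0.49602037 -0.19096985  0.075     ]
sled goal grip [0.52994918 0.09831367 0.        ]
pad [0.60669672 0.09208349 0.142     ] [335.88273531 358.84242137]
pad [0.60071639 0.09256896 0.085     ] [339.35963301 372.19990181]
toolyaw 0.2817587829719721
```

carry_out:
  claw: [1,1,1,1,1]
  translation:
    - [28,-22,4]
    - [56,-44,8]
    - [84,-66,12]
    - [112,-88,16]
    - [140,-110,20]
  yaw: [0.071,0.142,0.213,0.284,0.357]
  grip_force: 30

```text
time: 0.52
tcp_pos: [0.2851, -0.4781, 0.202]
eef_rot: [[0.997, -0.079, -0.0], [-0.079, -0.997, 0.001], [-0.0, -0.001, -1.0]]
force: [0.6, -0.2, 0.2]
width: 0.0922
grip_force: 0.0
```

```bash
cat >> h.py <<'E'
def rel(p,yaw=None):
    o=arm.get_obs();E=np.array(o['eef_rot']);y=np.arctan2(E[1,0],E[0,0])
    print('t',round(o['time'],2),'tcp',np.round(o['tcp_pos'],4),'yaw',round(y,4),'w',round(o['width'],4),'F',np.round(o['force'],1),'mm',(E.T@(np.array(p)-o['tcp_pos'])*1e3).round(1),'dyaw',None if yaw is None else round(y-yaw,4))
E
python3 -c "
from h import *
rel([.496,-.191,.064],-.075)"
```

```text
t 0.52 tcp [ 0.2851 -0.4781  0.202 ] yaw -0.0792 w 0.0922 F [ 0.6 -0.2  0.2] mm [ 187.6 -302.8  138.1] dyaw -0.0042
```

carry_out:
  claw: [1,1,1,1,1]
  translation:
    - [19,-30,5]
    - [38,-60,10]
    - [57,-90,15]
    - [76,-120,20]
    - [94,-151,25]
  yaw: [0,0,0,0,0]

```text
time: 0.93
tcp_pos: [0.3904, -0.3348, 0.1772]
eef_rot: [[0.997, -0.075, -0.0], [-0.075, -0.997, 0.0], [-0.0, 0.0, -1.0]]
force: [1.1, -0.6, 0.2]
width: 0.092
grip_force: 0.0
```

carry_out:
  claw: [1,1,1,1,1]
  translation:
    - [19,-30,5]
    - [38,-60,10]
    - [57,-90,15]
    - [76,-120,20]
    - [94,-151,25]
  yaw: [0,0,0,0,0]

```text
time: 1.35
tcp_pos: [0.4955, -0.1914, 0.1522]
eef_rot: [[0.997, -0.076, -0.0], [-0.076, -0.997, -0.0], [-0.0, 0.0, -1.0]]
force: [0.9, -0.1, -0.8]
width: 0.0918
grip_force: 0.0
```

carry_out:
  claw: [1,1]
  translation:
    - [0,0,0]
    - [0,0,0]
  yaw: [0,0]

```text
time: 1.52
tcp_pos: [0.4954, -0.1904, 0.1519]
eef_rot: [[0.998, -0.07, -0.001], [-0.07, -0.998, 0.001], [-0.001, -0.001, -1.0]]
force: [-0.4, -0.0, -0.1]
width: 0.092
grip_force: 0.0
```

```bash
python3 -c "
from h import *
rel([.496,-.191,.064],-.075)
c=shot('top','t1');a=cv2.imread('pics/t1.png');cv2.imwrite('pics/t1c.png',cv2.resize(a[200:400,310:540],None,fx=3,fy=3))"
```

```text
t 1.52 tcp [ 0.4954 -0.1904  0.1519] yaw -0.0703 w 0.092 F [-0.4 -0.  -0.1] mm [ 0.7  0.7 87.9] dyaw 0.0047
```

View pics/t1c.png

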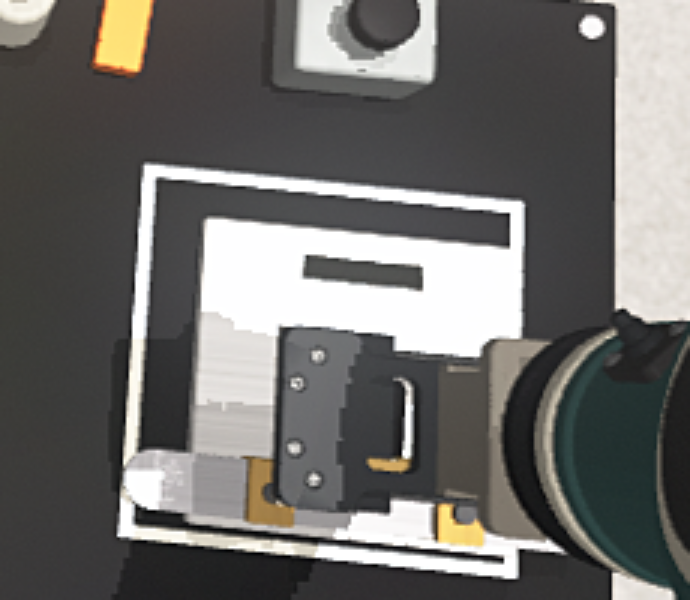

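The gripper sits over the handle, with the body spanning about (280–510, 330–530) and the sled unmoved. I'll descend and close.

carry_out:
  claw: [1,1,1,1,1]
  translation:
    - [1,1,25]
    - [1,1,50]
    - [1,1,70]
    - [1,1,82]
    - [1,1,87]
  yaw: [0,0,0,0,0]

```text
time: 1.98
tcp_pos: [0.4938, -0.1951, 0.0639]
eef_rot: [[0.997, -0.078, -0.003], [-0.078, -0.997, 0.0], [-0.003, -0.0, -1.0]]
force: [0.1, 0.2, 0.4]
width: 0.0917
grip_force: 0.0
```

carry_out:
  claw: [0,0,0,0,0]
  translation:
    - [0,0,0]
    - [0,0,0]
    - [0,0,0]
    - [0,0,0]
    - [0,0,0]
  yaw: [0,0,0,0,0]
  grip_force: 30

```text
time: 2.4
tcp_pos: [0.4963, -0.1941, 0.0665]
eef_rot: [[0.997, -0.075, 0.002], [-0.075, -0.997, -0.001], [0.002, 0.001, -1.0]]
force: [-0.3, -0.6, 0.2]
width: 0.061
grip_force: 0.0
```

carry_out:
  claw: [0,0,0]
  translation:
    - [0,0,0]
    - [0,0,0]
    - [0,0,0]
  yaw: [0,0,0]

```text
time: 2.65
tcp_pos: [0.4958, -0.1939, 0.0658]
eef_rot: [[0.997, -0.075, 0.0], [-0.075, -0.997, -0.0], [0.0, 0.0, -1.0]]
force: [-1.1, 0.7, 0.3]
width: 0.0406
grip_force: 0.0
```

```bash
python3 -c "
from h import *
rel([.530,.0983,.064],-.081)"
```

```text
t 2.65 tcp [ 0.4958 -0.1939  0.0658] yaw -0.0752 w 0.0406 F [-1.1  0.7  0.3] mm [  12.1 -293.9    1.7] dyaw 0.0058
```

carry_out:
  claw: [0,0,0,0,0]
  translation:
    - [0,-3,0]
    - [0,-3,0]
    - [0,-3,0]
    - [0,-3,0]
    - [0,-3,0]
  yaw: [0,0,0,0,0]

```text
time: 3.07
tcp_pos: [0.496, -0.1907, 0.0656]
eef_rot: [[0.997, -0.075, -0.0], [-0.075, -0.997, 0.0], [-0.0, -0.0, -1.0]]
force: [0.2, 0.6, -0.3]
width: 0.0199
grip_force: 30.0
```

carry_out:
  claw: [0,0,0,0,0]
  translation:
    - [0,0,0]
    - [0,0,0]
    - [0,0,0]
    - [0,0,0]
    - [0,0,0]
  yaw: [0,0,0,0,0]

```text
time: 3.48
tcp_pos: [0.4959, -0.1907, 0.0655]
eef_rot: [[0.997, -0.075, -0.0], [-0.075, -0.997, 0.0], [-0.0, -0.0, -1.0]]
force: [0.6, 1.3, 0.4]
width: 0.0194
grip_force: 30.0
```

```bash
python3 -c "
from h import *
rel([.530,.0983,.064],-.081); print(arm.get_obs()['grip_force'])"
```

```text
t 3.48 tcp [ 0.4959 -0.1907  0.0655] yaw -0.0753 w 0.0194 F [0.6 1.3 0.4] mm [  12.2 -290.7    1.6] dyaw 0.0057
29.99150723218918
```

carry_out:
  claw: [0,0,0,0,0]
  translation:
    - [0,-5,1]
    - [1,-18,1]
    - [1,-33,1]
    - [2,-48,1]
    - [3,-63,1]
  yaw: [0,0,0,0,0]

```text
time: 3.9
tcp_pos: [0.5042, -0.1311, 0.0655]
eef_rot: [[0.997, -0.078, 0.002], [-0.078, -0.997, -0.004], [0.002, 0.004, -1.0]]
force: [-1.0, -7.4, 5.0]
width: 0.0197
grip_force: 30.0
```

carry_out:
  claw: [0,0,0,0,0]
  translation:
    - [1,-15,0]
    - [1,-30,0]
    - [2,-45,0]
    - [3,-60,0]
    - [3,-75,0]
  yaw: [0,0,0,0,0]

```text
time: 4.32
tcp_pos: [0.5133, -0.0563, 0.0655]
eef_rot: [[0.997, -0.078, 0.002], [-0.078, -0.997, -0.003], [0.002, 0.003, -1.0]]
force: [-0.5, -7.6, 5.4]
width: 0.0199
grip_force: 30.0
```

carry_out:
  claw: [0,0,0,0,0]
  translation:
    - [1,-15,0]
    - [1,-30,0]
    - [2,-45,0]
    - [3,-60,0]
    - [3,-75,0]
  yaw: [0,0,0,0,0]

```text
time: 4.73
tcp_pos: [0.522, 0.018, 0.0655]
eef_rot: [[0.997, -0.078, 0.002], [-0.078, -0.997, -0.004], [0.002, 0.004, -1.0]]
force: [-0.5, -7.9, 7.4]
width: 0.02
grip_force: 30.0
```

```bash
python3 -c "
from h import *
rel([.530,.0983,.064],-.081)"
```

```text
t 4.73 tcp [0.522  0.018  0.0655] yaw -0.0781 w 0.02 F [-0.5 -7.9  7.4] mm [  1.7 -80.7   1.2] dyaw 0.0029
```

carry_out:
  claw: [0,0,0,0,0]
  translation:
    - [0,-20,0]
    - [1,-40,0]
    - [1,-58,0]
    - [2,-71,0]
    - [2,-78,0]
  yaw: [0,0,0,0,0]

```text
time: 5.15
tcp_pos: [0.5299, 0.0973, 0.0655]
eef_rot: [[0.997, -0.075, 0.001], [-0.075, -0.997, -0.003], [0.002, 0.003, -1.0]]
force: [-0.7, -10.0, 9.8]
width: 0.0199
grip_force: 30.0
```

carry_out:
  claw: [0,0,0]
  translation:
    - [0,0,0]
    - [0,0,0]
    - [0,0,0]
  yaw: [0,0,0]

```text
time: 5.4
tcp_pos: [0.53, 0.0985, 0.0655]
eef_rot: [[0.997, -0.075, 0.002], [-0.075, -0.997, -0.0], [0.002, 0.0, -1.0]]
force: [-0.0, 0.3, 5.8]
width: 0.0195
grip_force: 30.0
```

```bash
python3 -c "
from h import *
rel([.530,.0983,.064],-.081)
c=shot('top','t2');a=cv2.imread('pics/t2.png');cv2.imwrite('pics/t2c.png',cv2.resize(a[200:400,130:360],None,fx=3,fy=3,interpolation=cv2.INTER_CUBIC))"
```

```text
t 5.4 tcp [0.53   0.0985 0.0655] yaw -0.0749 w 0.0195 F [-0.   0.3  5.8] mm [0.1 0.1 1.5] dyaw 0.0061
```

View pics/t2c.png

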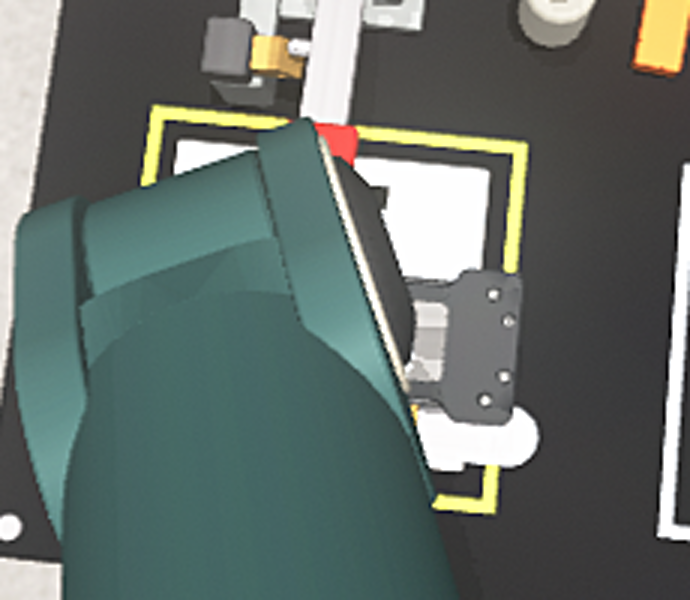

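The sled looks to be inside the yellow outline: its back corners at (175,140) and (490,170) and its front-right corner at (462,468) are all inside the line. I'll release and rise to check.

carry_out:
  claw: [0.6,0.6,0.6,0.6,0.6]
  translation:
    - [0,0,0]
    - [0,0,0]
    - [0,0,0]
    - [0,0,0]
    - [0,0,0]
  yaw: [0,0,0,0,0]

```text
time: 5.87
tcp_pos: [0.5286, 0.0984, 0.0644]
eef_rot: [[0.997, -0.075, -0.0], [-0.075, -0.997, -0.0], [-0.0, 0.0, -1.0]]
force: [0.5, -0.4, -0.6]
width: 0.0511
grip_force: 0.0
```

carry_out:
  claw: [0.6,0.6,0.6,0.6,0.6]
  translation:
    - [0,0,-15]
    - [0,0,-45]
    - [0,0,-80]
    - [0,0,-115]
    - [0,0,-150]
  yaw: [0,0,0,0,0]

```text
time: 6.28
tcp_pos: [0.5283, 0.0984, 0.2159]
eef_rot: [[0.997, -0.075, -0.001], [-0.075, -0.997, -0.0], [-0.001, 0.0, -1.0]]
force: [0.2, 0.1, -0.6]
width: 0.0551
grip_force: 0.0
```

carry_out:
  claw: [0,0,0,0,0]
  translation:
    - [0,30,0]
    - [0,65,0]
    - [0,100,0]
    - [0,135,0]
    - [0,170,0]
  yaw: [0,0,0,0,0]

```text
time: 6.7
tcp_pos: [0.5155, -0.0726, 0.2147]
eef_rot: [[0.997, -0.075, 0.0], [-0.075, -0.997, -0.0], [0.0, 0.0, -1.0]]
force: [0.3, 0.3, 0.0]
width: 0.024
grip_force: 0.0
```

```bash
python3 -c "
from h import *
rel([.604,.092,.18],-.081)
c=shot('top','t3');a=cv2.imread('pics/t3.png');cv2.imwrite('pics/t3c.png',cv2.resize(a[200:400,130:360],None,fx=3,fy=3,interpolation=cv2.INTER_CUBIC))"
```

```text
t 6.7 tcp [ 0.5155 -0.0726  0.2147] yaw -0.0749 w 0.024 F [0.3 0.3 0. ] mm [  75.9 -170.7   34.7] dyaw 0.0061
```

View pics/t3c.png

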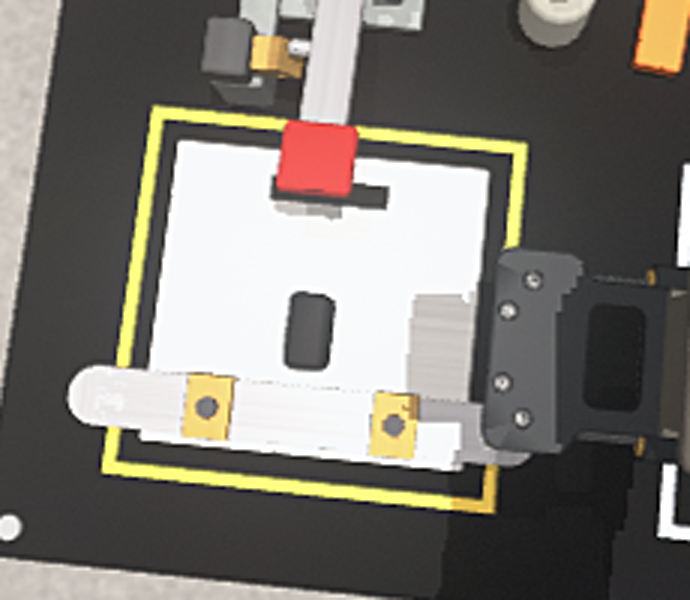

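The sled lies wholly inside the outline, with clear margins on all sides. The red pad is at (318,158) in this crop and the lever is still up. Next I'll go above the pad with closed fingers.

carry_out:
  claw: [0,0,0,0,0]
  translation:
    - [15,-33,0]
    - [30,-68,5]
    - [45,-103,10]
    - [60,-137,15]
    - [76,-171,20]
  yaw: [0,0,0,0,0]

```text
time: 7.17
tcp_pos: [0.605, 0.0955, 0.1942]
eef_rot: [[0.997, -0.075, -0.0], [-0.075, -0.997, -0.0], [-0.0, 0.0, -1.0]]
force: [-0.0, -0.6, -0.8]
width: 0.0002
grip_force: 0.0
```

carry_out:
  claw: [0,0,0,0]
  translation:
    - [0,0,5]
    - [0,0,10]
    - [0,0,15]
    - [0,0,15]
  yaw: [0,0,0,0]

```text
time: 7.5
tcp_pos: [0.6035, 0.0919, 0.1782]
eef_rot: [[0.997, -0.077, -0.003], [-0.077, -0.997, -0.001], [-0.003, 0.002, -1.0]]
force: [-0.8, -0.4, -0.8]
width: 0.0004
grip_force: 0.0
```

```bash
python3 -c "
from h import *
rel([.604,.0922,.093],-.081)"
```

```text
t 7.5 tcp [0.6035 0.0919 0.1782] yaw -0.0773 w 0.0004 F [-0.8 -0.4 -0.8] mm [ 0.7 -0.5 85.2] dyaw 0.0037
```

carry_out:
  claw: [0,0,0,0,0]
  translation:
    - [0,0,12]
    - [0,0,22]
    - [0,0,30]
    - [0,0,38]
    - [0,0,46]
  yaw: [0,0,0,0,0]

```text
time: 7.92
tcp_pos: [0.6042, 0.0934, 0.1329]
eef_rot: [[0.997, -0.076, -0.001], [-0.076, -0.997, -0.0], [-0.001, 0.0, -1.0]]
force: [-2.3, -0.5, 4.8]
width: 0.0007
grip_force: 1.9
```

carry_out:
  claw: [0,0,0,0,0]
  translation:
    - [0,0,8]
    - [0,0,16]
    - [0,0,24]
    - [0,0,31]
    - [0,0,36]
  yaw: [0,0,0,0,0]

```text
time: 8.33
tcp_pos: [0.6042, 0.0938, 0.0968]
eef_rot: [[0.997, -0.075, -0.001], [-0.075, -0.997, -0.0], [-0.001, 0.0, -1.0]]
force: [-2.7, -1.0, 5.0]
width: 0.0004
grip_force: 3.0
```

carry_out:
  claw: [0,0,0,0]
  translation:
    - [0,0,2]
    - [0,0,4]
    - [0,0,5]
    - [0,0,5]
  yaw: [0,0,0,0]

```text
time: 8.67
tcp_pos: [0.6048, 0.0938, 0.0926]
eef_rot: [[0.997, -0.075, 0.0], [-0.075, -0.997, -0.0], [0.0, 0.0, -1.0]]
force: [-3.2, -0.6, 6.0]
width: 0.0004
grip_force: 3.0
```

carry_out:
  claw: [0,0,0,0]
  translation:
    - [0,0,1]
    - [0,0,2]
    - [0,0,4]
    - [0,0,4]
  yaw: [0,0,0,0]

```text
time: 9.0
tcp_pos: [0.6054, 0.0937, 0.0889]
eef_rot: [[0.997, -0.075, 0.002], [-0.075, -0.997, 0.0], [0.002, -0.0, -1.0]]
force: [-2.1, -0.9, 5.8]
width: 0.0006
grip_force: 3.0
```

carry_out:
  claw: [0,0,0,0]
  translation:
    - [0,0,1]
    - [0,0,2]
    - [0,0,3]
    - [0,0,3]
  yaw: [0,0,0,0]

```text
time: 9.33
tcp_pos: [0.6057, 0.0938, 0.0875]
eef_rot: [[0.997, -0.075, 0.002], [-0.075, -0.997, -0.0], [0.002, -0.0, -1.0]]
force: [-5.6, -0.8, 13.4]
width: -0.0
grip_force: 7.2
```

The force has jumped to 13 N, so the lever has reached the end stop, past the snap point. I'll ease off.

carry_out:
  claw: [0,0,0,0,0]
  translation:
    - [0,0,-3]
    - [0,0,-7]
    - [0,0,-12]
    - [0,0,-17]
    - [0,0,-20]
  yaw: [0,0,0,0,0]

```text
time: 9.75
tcp_pos: [0.6053, 0.0938, 0.1059]
eef_rot: [[0.997, -0.075, 0.001], [-0.075, -0.997, 0.0], [0.001, -0.0, -1.0]]
force: [0.4, -0.1, 0.1]
width: 0.0004
grip_force: 0.0
```

carry_out:
  claw: [0,0,0,0,0]
  translation:
    - [0,0,-25]
    - [0,0,-50]
    - [0,0,-75]
    - [0,0,-100]
    - [0,0,-125]
  yaw: [0,0,0,0,0]

```text
time: 10.17
tcp_pos: [0.6048, 0.0937, 0.2316]
eef_rot: [[0.997, -0.075, 0.0], [-0.075, -0.997, -0.0], [0.0, -0.0, -1.0]]
force: [0.5, 0.2, -0.4]
width: 0.0004
grip_force: 0.0
```

carry_out:
  claw: [0,0,0,0,0]
  translation:
    - [-12,35,0]
    - [-24,70,0]
    - [-36,105,0]
    - [-48,140,0]
    - [-60,175,0]
  yaw: [0,0,0,0,0]

```text
time: 10.58
tcp_pos: [0.531, -0.0778, 0.2306]
eef_rot: [[0.997, -0.075, 0.001], [-0.075, -0.997, -0.0], [0.001, 0.0, -1.0]]
force: [0.0, -0.6, -0.5]
width: 0.0002
grip_force: 0.0
```

```bash
python3 -c "
from h import *
c=shot('top','t4');a=cv2.imread('pics/t4.png');x=cv2.resize(a[200:400,130:360],None,fx=2,fy=2)
c=shot('scene','s4');b=cv2.imread('pics/s4.png');y=cv2.resize(b[100:300,170:400],None,fx=2,fy=2)
cv2.imwrite('pics/f4.png',cv2.resize(np.hstack([x,y]),(800,348)))"
```

```text
(no output)
```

View pics/f4.png

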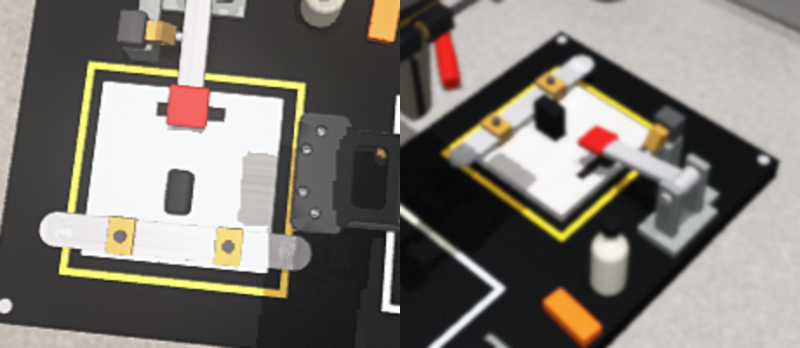

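The lever is down and stays there untouched, with the pad at (187,106) and the pin under the brass bolt. The sled is inside the yellow outline, and the bottle and hone haven't moved. I'll hand in the job.

```bash
python3 -c "
from workcell import arm
print(arm.close_job())"
```

```text
the job is handed in; nothing more can be done
None
```

The sled is wholly inside the yellow outline, the lever is latched and holds by itself, the bottle and hone were left alone, and the job was handed in at about 11 s; no verdict came back.

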